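# Uncover the lamp port and hold its shutter half open

### The job

Lift the dust cover up and off the hook over the lamp window and stand it upright in the grey caddy, and let go of it there. Then slide the sprung shutter open by its tab and finish while holding it steady at half travel with the fingers, the tab at the middle tick; never let it go past three quarters open, and leave the controller box, the eyepiece and the jar where they are.

Things in the scene. Friction and masses are not known exactly. Their poses are not given: they have to be found in the camera images.
- port: Fixed lamp port. Origin on the table under the window; x = the way the light leaves (away from the robot), y along the panel, z up. In mm: grey panel x -6 to 6, y -60 to 165, top z 146; window 50 x 50 centred at y 0, z 65; rails in front to x 16; black lamp barrel behind, top z 119; base plate x -150 to 60, y -70 to 170, 10 high.
- hook (a point): Middle of the pocket of the port's steel hook, on the top of its arm, at (30, 0, 142) mm in the port's frame; axes as the port's. The arm is 36 wide (y), 6 thick, and sticks out of the panel along x. The pocket is 20 long (x -10 to 10 from here); at its outer end a lip 4 thick turns up 12 mm, at its inner end a step 8 mm high.
- half_tick (a point): Middle one of three black ticks on the panel's top edge, at (0, 115, 146) mm in the port's frame: the tab's centre is level with it (same port y) at half travel. The ticks 30 mm to either side mark closed (y 85) and fully open (y 145).
- cover: Loose aluminium dust cover, 0.1 to 0.2 kg. Origin: centre of its lower edge; x through its thickness, y its width, z up (mm). Plate 84 wide, 6 thick, z 0 to 80; straps 8 wide at y -30 and 30; crossbar 68 wide, 10 thick, z 117 to 125; grip tab above. Hangs on the hook, crossbar in the pocket, the arm through the opening below it: origin at about (30, 0, 25) in the port's frame, axes parallel.
- cover_grip (a point): Centre of the cover's black grip tab, 147.5 mm above the cover's lower edge, axes as the cover's. The tab is 24 wide (y), 10 thick (x), 45 high, the crossbar at its foot. To come off the hook the cover rises 14 to 28 mm (more jams the plate under the arm), then goes at least 35 mm out along the port's +x, then up freely.
- caddy: Fixed grey open-topped caddy on the table, on the robot's left or right. Origin at the centre of its underside. Floor 5 mm thick; upright walls to 60 mm, inside 32 (own x) by 124 mm (own y); above them the two long sides flare outward to a mouth about 75 wide (own x) at 96 mm height. The cover stands in it upright on its lower edge, its width along the caddy's y, grip tab sticking out; it may lean a little.
- shutter (a joint): Travel of the sprung shutter in m: 0 closed (covers the window), 0.06 fully open (end stop), half open 0.03. It opens along the port's +y. The spring pulls it shut: 4 N at 0 rising by 0.2 N per mm to 10 N at half and 16 N fully open; let go, it shuts.
- shutter_tab (a point): Black upright tab that moves with the shutter. Origin at the foot of its grip, at (0, 85, 150) mm in the port's frame when closed, axes as the port's. The grip is 24 deep (own x 12 to 36), 10 wide (own y -5 to 5), 45 high (own z 0 to 45); below it a stem (x 11 to 24) goes down to the blade. Nothing is beside the grip above the panel's top.
- controller: Bystander: grey controller box 100 x 140 x 55 mm, 0.9 kg, on the other side from the caddy. Origin at the centre of its underside.
- eyepiece: Bystander: black eyepiece standing upright, 42 mm diameter, 66 mm high. Origin at the centre of its underside.
- bottle: Bystander: small amber jar with a black cap, 44 mm diameter, 90 mm high. Origin at the centre of its underside.
Mind the look-alikes: they are no part of the job. Leave any blue or green look-alike of the caddy alone. Several things have the shape of the cover; the one meant has the colours described above.

How it is judged:
By the outcome, as a careful person would: the job done as asked, in the order asked, and still so for the second after the job is handed in, while the arm keeps its last pose, push and grip.
It also fails if it takes over 58 s, if anything falls off the work surface, if the arm or the gripper's body presses on something with over 40 N, if the wrist force passes 120 N, or if a joint passes its speed limit or range.

### The arm

A 6-joint arm with a two-finger parallel gripper is mounted at the origin on the work surface. World frame = base frame: x ahead of the robot, y to its left, z up, the work surface at z = 0. Lengths are in m, angles in degrees, forces in N, time in s.
With the tool pointing down it reaches from about 0.375 to 0.9 m from the base axis. Payload 3.1 kg.
Tool frame: the origin (TCP) lies on the centre line of the jaws, within the pads' length; the fingertips stand 8 mm ahead of it and the grasp point (between the pads) lies 11 mm behind it; y points along the fingers, x is the direction in which the jaws open and shut, and the axes are right-handed (so a half turn about y gives the same grasp; the last joint's range is limited). The gripper opens to 87 mm and grips with 3 to 60 N. Pads are 19 mm wide; open, the fingers measure 117 mm over their backs; the gripper's body (75 mm by 190 mm) begins 51 mm behind the grasp point.
Start: joints at [-78.696, 30.224, 82.088, -0, 67.689, -10.227], TCP at [0.229, -0.581, 0.231] pointing down, gripper open.
Joint ranges: [-176.69, 176.69], [-43.24, 126.21], [12.49, 139.97], [-82, 262], [0, 151.66], [-163.58, 163.58]. Speed limits (degrees/s): [159.86, 159.86, 180, 180, 180, 180].

### API

Orientations are given as a 3x3 rotation matrix whose columns are the frame's x, y, z axes.
In Python, from rig import read_state, imaging, job, spotter gives the robot as it stands.
- The arm moves only by the tool apply_moves, never from a script. Its argument "steps" is a list of rows, each an object of numbers: "x", "y", "z": the shift along the world's x, y, z in mm; "spin": the turn about the world's z in rad. In form: [{"x": .., "y": .., "z": .., "spin": ..}, ...]. A call has 1 to 12 rows; each row shifts and turns the pose as measured when the row begins; what a row does not reach is not made up. A row lasts 1/10 s, in which the tool goes at most 50 mm and 8.59 degrees, less where a joint would pass 70% of its speed; a pose out of reach is approached as far as the arm can. A call is refused whole if a number of a shift passes 50 or a number of a turn 0.15, either way. A call with a gripper value outside its range is refused whole. "grip" is the finger opening in mm, from 0 to 87, set as the call begins (left out, the last holds). The fingers move at their own pace and stop on an object; the grip force is fixed at half the most. Time passes only in rows, so rows that do not move let the fingers close. It gives the time, the measured TCP pose, the force and the opening at its end, in the units of the state.
- read_state(): the state, without advancing time (a new reading comes with each control period).
- imaging.capture(name): name is "side" or "top"; returns the picture (400x640x3 uint8, red, green, blue); there is no depth.
- imaging.camera_params(name): a dict with "fov_y" (degrees; the focal length in pixels is half the picture's height over the tangent of half this angle, whatever the lens; pixels are square), "cx", "cy" (the principal point, pixels), "R" (3x3) and "t" (3): a world point X has camera coordinates R X + t. Camera axes: x right, y down, z forward; pixel columns grow to the right and rows downward; lengths in m; the calibration is good to about 2 mm. A picture is of the moment at which its call begins. camera_params takes no time and is no camera call.
- job.hand_in(): hands the job in, once; it reports no verdict.
Trained networks look in the newest picture that a camera, given by its name, has taken for a name from the list of things; names that differ only in an ending like _2 or _b are one class to them, and where a whole thing is asked for, a point or a joint stands for the part that bears it (a point fixed in the world has none). Each returns a list of dicts, best first, with "score" (0 to 1); they miss things now and then, are a little off and sometimes report something else, mostly with a low value. They report only what shows in the picture. A call takes as long as a camera call. They do not tell look-alikes from the thing itself.
- spotter.cut_out(name, camera): "mask" (400x640 bool, what is visible of it) and "rect" ([left, top, width, height] in pixels, round what is visible of it).
The state is a dict: "time_s": time; "joint_positions": joint angles; "qvel": joint speeds; "tau": joint torques, N m; "position": TCP position; "tcp_rot": TCP orientation; "force": force on the tool from outside, world axes, zero at the start; "moment": the same for the moment, N m; "opening": opening from 0.0 (shut) to 1.0 (fully open).
Only numpy, scipy, OpenCV 4.12 (cv2) and the standard library are available. Lean on these libraries where they do the work, as an engineer would, in place of code of your own. Each camera call takes 0.05 s, during which the arm holds its last target.

## Working session

There is one attempt and no reset: what is moved stays moved. The work goes in short steps, Python scripts to look and compute and a tool call to move; the robot and the scene stay as the last step left them, time stands still between calls to the robot, and variables do not carry over. Pictures are saved under pics/ and viewed, and the job is handed in when it is done.

Besides the shell and the picture viewer there is one more tool, called after "Call:" as name(argument=value, ...) on one line, values as JSON. apply_moves: Moves the arm, as the interface text tells. Its arguments: {"type":"object","properties":{"steps":{"type":"array"},"grip":{"type":"number"}},"required":["steps"]}

```bash
mkdir -p pics; python3 - <<'E'
from rig import read_state, imaging
import cv2
for n in("side","top"):
    im=imaging.capture(n); cv2.imwrite(f"pics/{n}0.png",im[:,:,::-1]); print(n,imaging.camera_params(n))
s=read_state();print(s)
E
```

```text
side {'fov_y': 48.42185054561677, 'cx': 316.15435860794076, 'cy': 202.54661693358926, 'R': array([[-0.83816779, -0.54520596,  0.01500708],
       [-0.37991529,  0.56387548, -0.73328631],
       [ 0.39132994, -0.62031838, -0.67975435]]), 't': array([0.41540005, 0.29157032, 0.98493349])}
top {'fov_y': 44.36696788610857, 'cx': 321.5487509438347, 'cy': 191.21840602725902, 'R': array([[ 0.00532734, -0.99997697,  0.00420487],
       [-0.99130884, -0.0058338 , -0.13142586],
       [ 0.13144736, -0.00346818, -0.99131708]]), 't': array([-0.03779762,  0.53660331,  1.65665836])}
{'time_s': 0.1, 'joint_positions': array([-7.86968369e+01,  3.02718980e+01,  8.21482225e+01,  4.31461087e-04,
        6.76892206e+01, -1.02288941e+01]), 'qvel': array([ 0.03059874, -0.16232693, -0.18275514, -0.03998258, -0.04075883,
        0.00021006]), 'tau': array([-6.04825036e-04, -4.40985382e+01, -1.77151841e+01,  6.33402681e-02,
        5.34072309e-02, -5.25949895e-05]), 'position': array([ 0.22927567, -0.58074677,  0.22969271]), 'tcp_rot': array([[ 3.67018730e-01, -3.67207810e-04,  9.30213479e-01],
       [-9.30211658e-01,  1.87271194e-03,  3.67018751e-01],
       [-1.87679404e-03, -9.99998179e-01,  3.45739374e-04]]), 'force': array([ 0.33252444, -0.62776516,  0.79649362]), 'moment': array([ 0.03117132, -0.00826513, -0.02873869]), 'opening': 1.00187526161272}
```

View pics/side0.png

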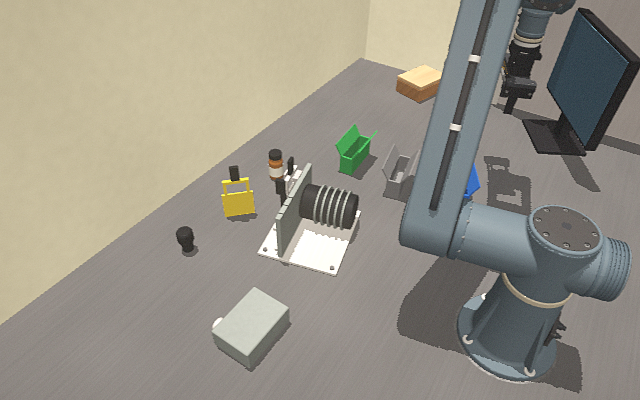

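View pics/top0.png

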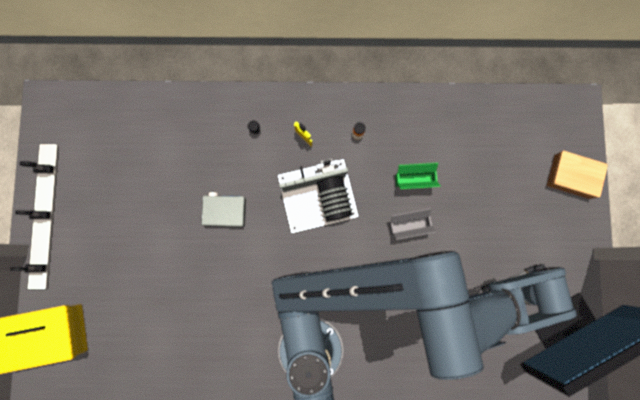

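```bash
python3 - <<'E'
import cv2
a=cv2.imread("pics/top0.png")[110:250,190:450]; cv2.imwrite("pics/topc.png",cv2.resize(a,None,fx=3,fy=3,interpolation=cv2.INTER_CUBIC))
a=cv2.imread("pics/side0.png")[120:290,160:420]; cv2.imwrite("pics/sidec.png",cv2.resize(a,None,fx=3,fy=3,interpolation=cv2.INTER_CUBIC))
E
```

```text
(no output)
```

View pics/topc.png

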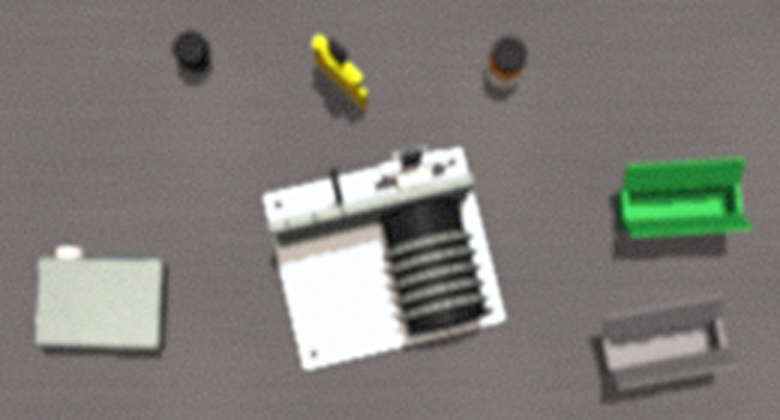

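View pics/sidec.png

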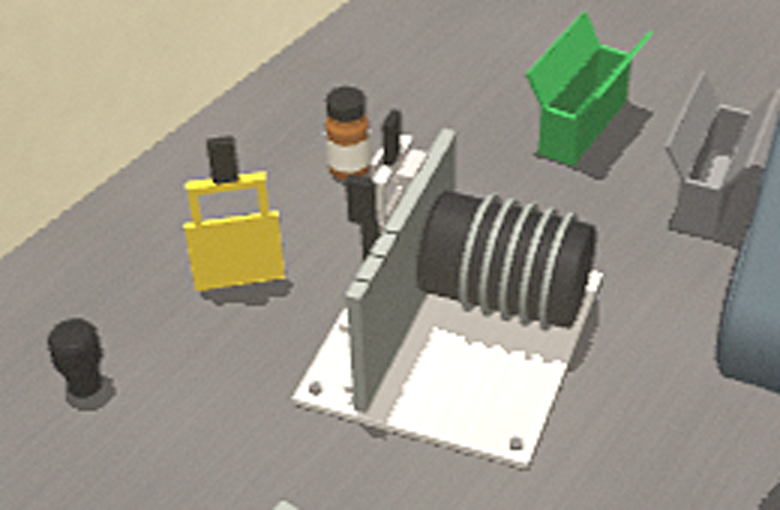

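```bash
cat > h.py <<'E'
import numpy as np,cv2
from rig import read_state, imaging, job, spotter
from scipy.optimize import least_squares
P={n:imaging.camera_params(n) for n in("side","top")}
def proj(n,X):
    p=P[n];f=200/np.tan(np.radians(p["fov_y"]/2));c=np.atleast_2d(X)@p["R"].T+p["t"]
    return np.c_[f*c[:,0]/c[:,2]+p["cx"],f*c[:,1]/c[:,2]+p["cy"]]
def fr(q,L): # q x,y,yaw(rad); L mm local
    L=np.atleast_2d(L)/1000.;c,s=np.cos(q[2]),np.sin(q[2])
    return np.c_[q[0]+c*L[:,0]-s*L[:,1],q[1]+s*L[:,0]+c*L[:,1],L[:,2]]
def snap(n,name,crop=None,k=3):
    im=imaging.capture(n);o=im[:,:,::-1].copy()
    cv2.imwrite(f"pics/{name}_full.png",o)
    if crop:
        a,b,c,d=crop;o=cv2.resize(o[b:d,a:c],None,fx=k,fy=k,interpolation=cv2.INTER_CUBIC)
    cv2.imwrite(f"pics/{name}.png",o);return im
E
python3 - <<'E'
from h import *
obs=[("top",(60,170,10),(277.7,174.3)),("top",(60,-70,10),(344.3,159.7)),("top",(-150,-70,10),(358.7,216.7)),("top",(-150,170,10),(291.3,233)),
("side",(60,170,10),(257.3,252.7)),("side",(-150,170,10),(336.7,275.3)),("side",(-150,-70,10),(359.3,210))]
def res(q): return np.concatenate([ (proj(n,fr(q,l))[0]-u) for n,l,u in obs])
r=least_squares(res,[0.45,0,0.2]);print(r.x,np.degrees(r.x[2]),r.fun.reshape(-1,2).round(1))
q=r.x
for n in("top","side"):
    for nm in("cover","port","shutter_tab","caddy"):
        for d in spotter.cut_out(nm,n):
            m=d["mask"];ys,xs=np.nonzero(m);print(n,nm,round(d["score"],2),d["rect"],xs.mean().round(1),ys.mean().round(1))
    for nm,l in dict(grip=(30,0,172.5),griptop=(30,0,195),hook=(30,0,142),tab=(24,85,172),tick=(0,115,146),pe=(6,-60,146),pe2=(6,165,146)).items(): print(n,nm,fr(q,l)[0].round(4),proj(n,fr(q,l))[0].round(1))
E
```

```text
[ 0.57969454 -0.05801845  0.24845031] 14.235154334830655 [[-0.5  0.9]
 [-1.  -0.6]
 [-0.5 -0. ]
 [-0.2  0.3]
 [ 0.  -0.7]
 [-0.7 -1.4]
 [ 1.4 -0. ]]
top cover 0.5 [294.1, 121.4, 20.1, 24.6] 302.7 133.3
top cover 0.45 [316.5, 161.5, 23.0, 11.7] 325.4 165.4
top port 0.59 [278.8, 161.4, 80.0, 72.5] 317.1 196.7
top caddy 0.71 [395.6, 162.1, 42.6, 26.7] 416.7 175.9
top caddy 0.64 [389.2, 209.2, 44.5, 32.2] 410.7 224.4
top grip [ 0.6088 -0.0506  0.1725] [326.8 163.3]
top griptop [ 0.6088 -0.0506  0.195 ] [326.9 161.9]
top hook [ 0.6088 -0.0506  0.142 ] [326.7 165. ]
top tab [0.5821 0.0303 0.172 ] [301.4 171.4]
top tick [0.5514 0.0535 0.146 ] [294.4 182.1]
top pe [ 0.6003 -0.1147  0.146 ] [346.4 167.5]
top pe2 [0.5449 0.1034 0.146 ] [278.9 184. ]
side cover 0.82 [287.0, 157.9, 9.4, 36.6] 290.1 173.5
side cover 0.63 [221.2, 168.3, 35.2, 47.5] 237.3 195.4
side cover 0.37 [269.3, 151.0, 15.9, 28.2] 275.4 163.6
side port 0.88 [260.0, 165.7, 101.6, 107.5] 312.0 224.4
side shutter_tab 0.45 [276.8, 178.9, 11.2, 25.4] 281.3 190.1
side caddy 0.85 [335.4, 126.7, 37.9, 49.4] 352.6 149.6
side caddy 0.7 [383.7, 145.0, 37.3, 52.8] 397.4 171.0
side caddy 0.7 [460.3, 163.0, 20.5, 34.7] 472.2 183.7
side grip [ 0.6088 -0.0506  0.1725] [290.9 165.5]
side griptop [ 0.6088 -0.0506  0.195 ] [290.7 158.4]
side hook [ 0.6088 -0.0506  0.142 ] [291.1 174.7]
side tab [0.5821 0.0303 0.172 ] [280.5 186.6]
side tick [0.5514 0.0535 0.146 ] [285.5 204.7]
side pe [ 0.6003 -0.1147  0.146 ] [307.6 162.2]
side pe2 [0.5449 0.1034 0.146 ] [275.1 217.9]
```

The yellow upright thing at top (303,132) / side (237,195) only shares the cover's shape. The grey-white one on the hook, grip tab at top (327,163) / side (291,166), is the aluminium cover: the port fit predicts it to within 1 px, and it shows in both crops. The grey caddy is at top (411,225) / side (397,171). The green one at top (417,176) and the blue one at side (472,184) are decoys.

Call:
apply_moves(steps=[{"x": 27,"y": 37,"z": 10,"spin": 0.1},{"x": 27,"y": 37,"z": 10,"spin": 0.1},{"x": 27,"y": 37,"z": 5,"spin": 0.1},{"x": 27,"y": 37,"z": 5,"spin": 0.1},{"x": 27,"y": 37,"z": 0,"spin": 0.1},{"x": 27,"y": 37,"z": 0,"spin": 0.1},{"x": 27,"y": 37,"z": 0,"spin": 0.1},{"x": 27,"y": 37,"z": 0,"spin": 0.1},{"x": 27,"y": 37,"z": 0,"spin": 0.1},{"x": 27,"y": 37,"z": 0,"spin": 0.1},{"x": 27,"y": 37,"z": 0,"spin": 0.1},{"x": 27,"y": 37,"z": 0,"spin": 0.1}], grip=87)

```text
time_s: 1.7
position: [0.56, -0.1272, 0.2638]
tcp_rot: [[0.999, 0.012, -0.041], [0.041, -0.005, 0.999], [0.012, -1.0, -0.005]]
force: [0.5, -1.1, 0.4]
opening: 0.997
```

```bash
python3 - <<'E'
from h import *
s=read_state();print(s["position"],s["tcp_rot"],np.degrees(np.arctan2(s["tcp_rot"][1,0],s["tcp_rot"][0,0])))
snap("side","s1",(330,110,520,240),4);snap("top","t1",(370,150,450,250),6)
E
```

```text
[ 0.56003274 -0.12723692  0.26382727] [[ 0.99908302  0.0117994  -0.04115696]
 [ 0.04121437 -0.0046641   0.99913944]
 [ 0.01159729 -0.99991951 -0.00514613]] 2.362237594402803
```

View pics/s1.png

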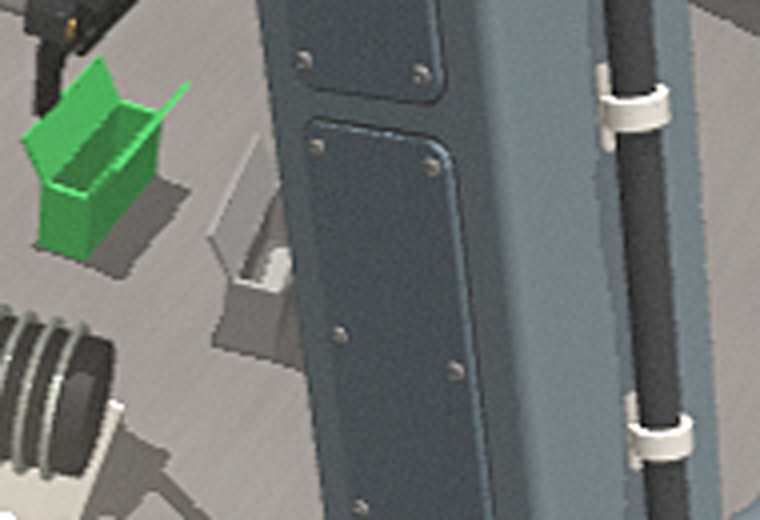

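View pics/t1.png

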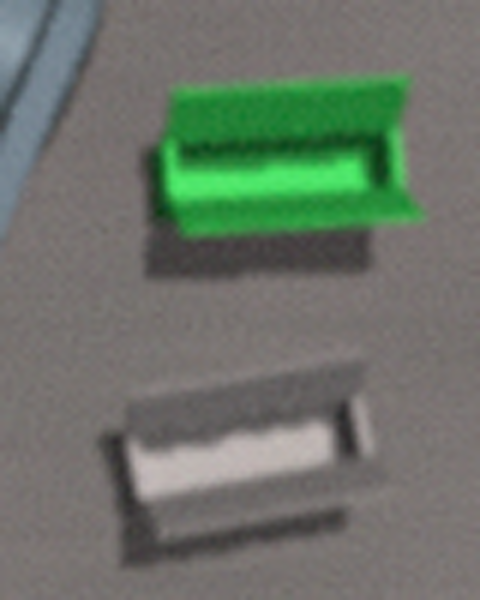

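```bash
python3 - <<'E'
from h import *
obs=[("top",(1,1),(391.3,217.5)),("top",(1,-1),(431.2,209.7)),("top",(-1,1),(396.7,239.7)),("top",(-1,-1),(434.2,230.8)),("side",(1,1),(382.7,172.7)),("side",(1,-1),(394.3,144))]
def res(q): return np.concatenate([ (proj(n,fr(q,(37.5*l[0],q[3]*500*l[1],96)))[0]-u) for n,l,u in obs])
r=least_squares(res,[0.4,-.3,0.2,.13]);print(r.x,np.degrees(r.x[2]),r.fun.reshape(-1,2).round(1))
im=cv2.imread("pics/t1_full.png")
for Y in(-62,62):
  for X in(-16,16):
    for z in (5,60):
      p=proj("top",fr(r.x,(X,Y,z)))[0];print(X,Y,z,((p-[370,150])*6).round())
E
```

```text
[ 0.41938246 -0.33569839  0.22165569  0.13496182] 12.699935699039592 [[-1.2  0.4]
 [-1.5 -0.5]
 [-1.3  0.5]
 [ 1.1  0.6]
 [ 0.7 -3.5]
 [-0.1 -0.7]]
-16 -62 5 [337. 462.]
-16 -62 60 [358. 456.]
16 -62 5 [323. 408.]
16 -62 60 [344. 401.]
-16 62 5 [129. 508.]
-16 62 60 [143. 504.]
16 62 5 [116. 454.]
16 62 60 [130. 448.]
```

```bash
python3 - <<'E'
from h import *
T=lambda a,b:(a/6+370,b/6+150)
obs=[("top",(1,1),(391.3,217.5)),("top",(1,-1),(431.2,209.7)),("top",(-1,1),(396.7,239.7)),("top",(-1,-1),(434.2,230.8)),("side",(1,1),(382,169.5)),("side",(1,-1),(394.5,143.8))]
o2=[("top",(16,-62,60),T(350,405)),("top",(-16,-62,60),T(365,455)),("top",(-16,62,60),T(150,500)),("top",(-16,-62,5),T(337,457))]
def res(q): return np.concatenate([ (proj(n,fr(q,(37.5*l[0],q[3]*500*l[1],96)))[0]-u) for n,l,u in obs]+[(proj(n,fr(q,l))[0]-u) for n,l,u in o2])
r=least_squares(res,[0.4,-.3,0.2,.13],loss="soft_l1");print(r.x,np.degrees(r.x[2]),r.fun.reshape(-1,2).round(1))
print(r.x[:2])
E
```

```text
[ 0.42045324 -0.33782371  0.20863506  0.13235537] 11.953908588925856 [[-0.1 -0.3]
 [-1.  -0.5]
 [-0.4 -0.1]
 [ 1.2  0.6]
 [ 1.3 -1.2]
 [-0.  -0.7]
 [-0.3 -0.8]
 [-0.6  0.1]
 [-0.6  0. ]
 [ 0.6  0.7]]
[ 0.42045324 -0.33782371]
```

Call:
apply_moves(steps=[{"x": 17,"y": 27,"z": 0,"spin": 0.07},{"x": 17,"y": 27,"z": 0,"spin": 0.07},{"x": 15,"y": 22,"z": 0,"spin": 0.07},{"x": 0,"y": 0,"z": 0,"spin": 0}])

```text
time_s: 2.2
position: [0.6119, -0.0464, 0.2639]
tcp_rot: [[0.966, 0.014, -0.258], [0.258, -0.002, 0.966], [0.013, -1.0, -0.005]]
force: [-1.1, -0.6, 0.0]
opening: 1.003
```

```bash
python3 - <<'E'
from h import *
s=read_state();print(s["position"],s["tcp_rot"],np.degrees(np.arctan2(s["tcp_rot"][1,0],s["tcp_rot"][0,0])))
snap("side","s2",(220,60,370,240),4);snap("top","t2",(250,110,400,230),5)
E
```

```text
[ 0.611943   -0.04638544  0.2638782 ] [[ 0.96592759  0.01403483 -0.25843165]
 [ 0.25848134 -0.00181824  0.96601454]
 [ 0.01308795 -0.99989985 -0.00538403]] 14.98128225504742
```

View pics/s2.png

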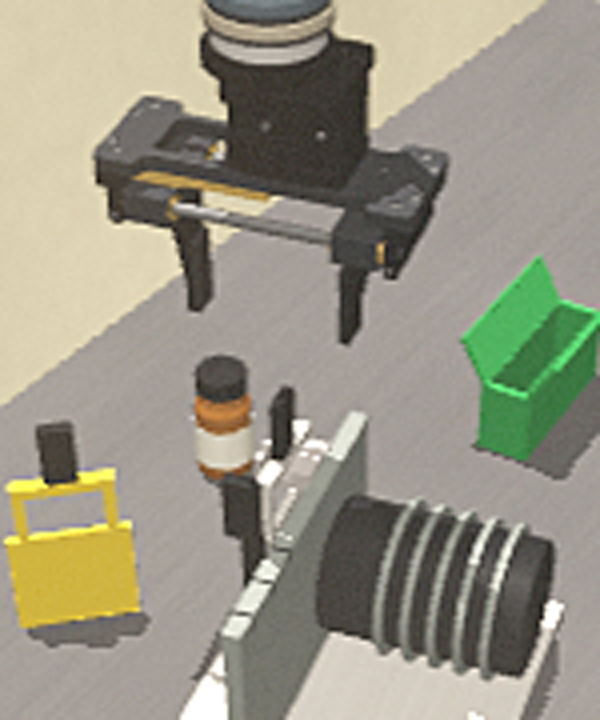

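View pics/t2.png

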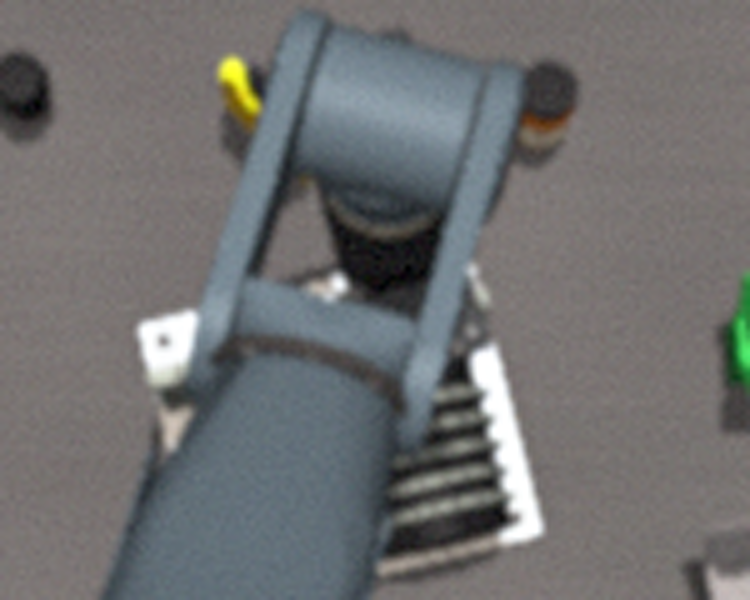

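Call:
apply_moves(steps=[{"x": -3,"y": -4,"z": 0,"spin": -0.01},{"x": 0,"y": 0,"z": -20,"spin": 0},{"x": 0,"y": 0,"z": -20,"spin": 0},{"x": 0,"y": 0,"z": -20,"spin": 0},{"x": 0,"y": 0,"z": -16,"spin": 0},{"x": 0,"y": 0,"z": -10,"spin": 0},{"x": 0,"y": 0,"z": 0,"spin": 0}])

```text
time_s: 3.0
position: [0.602, -0.0643, 0.1769]
tcp_rot: [[0.974, 0.012, -0.227], [0.227, -0.008, 0.974], [0.01, -1.0, -0.01]]
force: [-0.6, -0.5, 0.6]
opening: 0.997
```

```bash
python3 - <<'E'
from h import *
s=read_state();print(s["position"],np.degrees(np.arctan2(s["tcp_rot"][1,0],s["tcp_rot"][0,0])),s["force"])
snap("side","s3",(220,100,370,240),5)
E
```

```text
[ 0.60198091 -0.06425654  0.1768578 ] 13.109374156844922 [-0.61985894 -0.52177592  0.56216363]
```

View pics/s3.png

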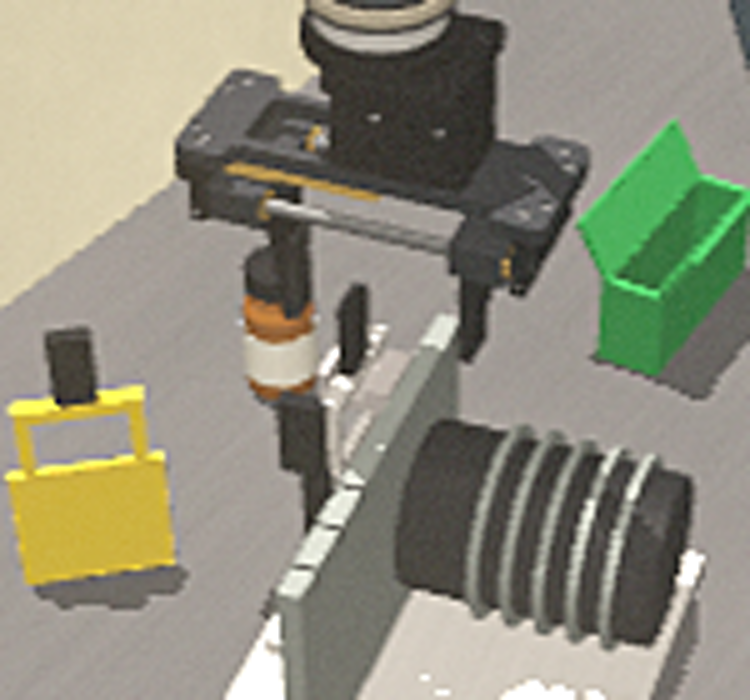

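Call:
apply_moves(steps=[{"x": 4,"y": 7,"z": 0,"spin": 0.01},{"x": 3,"y": 6,"z": 0,"spin": 0.01},{"x": 0,"y": 0,"z": 0,"spin": 0},{"x": 0,"y": 0,"z": 0,"spin": 0}])

```text
time_s: 3.45
position: [0.6121, -0.0512, 0.1809]
tcp_rot: [[0.969, 0.019, -0.247], [0.247, -0.009, 0.969], [0.016, -1.0, -0.014]]
force: [-0.9, 0.3, -0.9]
opening: 1.003
```

Call:
apply_moves(steps=[{"x": 0,"y": 0,"z": -8,"spin": 0},{"x": 0,"y": 0,"z": -6,"spin": 0},{"x": 0,"y": 0,"z": 0,"spin": 0}])

```text
time_s: 3.75
position: [0.6124, -0.0508, 0.1665]
tcp_rot: [[0.969, 0.02, -0.248], [0.248, -0.01, 0.969], [0.017, -1.0, -0.015]]
force: [0.0, -0.6, -0.3]
opening: 1.002
```

Call:
apply_moves(steps=[{"x": -3,"y": 0,"z": 0,"spin": 0},{"x": 0,"y": 0,"z": 0,"spin": 0}])

```text
time_s: 3.95
position: [0.6086, -0.0507, 0.1657]
tcp_rot: [[0.969, 0.019, -0.248], [0.248, -0.009, 0.969], [0.016, -1.0, -0.014]]
force: [0.1, -0.2, 0.4]
opening: 0.999
```

Call:
apply_moves(steps=[{"x": 0,"y": 0,"z": 0,"spin": 0},{"x": 0,"y": 0,"z": 0,"spin": 0},{"x": 0,"y": 0,"z": 0,"spin": 0},{"x": 0,"y": 0,"z": 0,"spin": 0},{"x": 0,"y": 0,"z": 0,"spin": 0},{"x": 0,"y": 0,"z": 0,"spin": 0},{"x": 0,"y": 0,"z": 0,"spin": 0},{"x": 0,"y": 0,"z": 0,"spin": 0}], grip=0)

```text
time_s: 4.75
position: [0.609, -0.0511, 0.1663]
tcp_rot: [[0.969, 0.02, -0.247], [0.248, -0.01, 0.969], [0.017, -1.0, -0.014]]
force: [0.4, -0.6, 0.4]
opening: 0.359
```

```bash
python3 - <<'E'
from h import *
s=read_state();print(s["position"],np.degrees(np.arctan2(s["tcp_rot"][1,0],s["tcp_rot"][0,0])),s["force"],s["opening"])
snap("side","s4",(220,100,370,240),5)
E
```

```text
[ 0.60900215 -0.05107461  0.16629291] 14.34333947715774 [ 0.43418407 -0.5530272   0.42321661] 0.3587542827092126
```

View pics/s4.png

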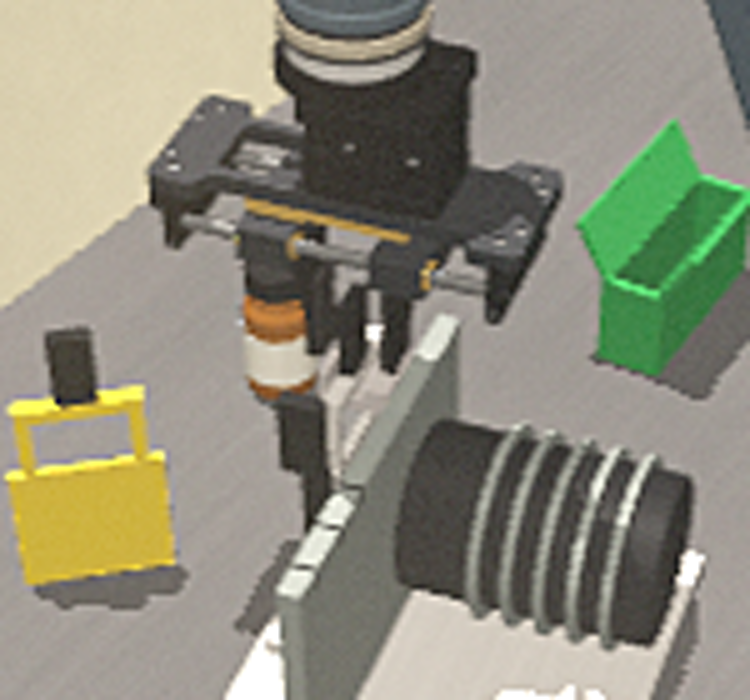

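Fingers are astride the tab (crop 350,330) and still closing (31 mm), so I wait.

Call:
apply_moves(steps=[{"x": 0,"y": 0,"z": 0,"spin": 0},{"x": 0,"y": 0,"z": 0,"spin": 0},{"x": 0,"y": 0,"z": 0,"spin": 0},{"x": 0,"y": 0,"z": 0,"spin": 0},{"x": 0,"y": 0,"z": 0,"spin": 0},{"x": 0,"y": 0,"z": 0,"spin": 0}], grip=0)

```text
time_s: 5.4
position: [0.6094, -0.0511, 0.1665]
tcp_rot: [[0.969, 0.021, -0.247], [0.248, -0.01, 0.969], [0.018, -1.0, -0.015]]
force: [0.9, -1.3, 0.3]
opening: 0.113
```

Call:
apply_moves(steps=[{"x": 0,"y": 0,"z": 6,"spin": 0},{"x": 0,"y": 0,"z": 6,"spin": 0},{"x": 0,"y": 0,"z": 6,"spin": 0},{"x": 0,"y": 0,"z": 0,"spin": 0},{"x": 0,"y": 0,"z": 0,"spin": 0}])

```text
time_s: 5.9
position: [0.6084, -0.0509, 0.1854]
tcp_rot: [[0.969, 0.019, -0.247], [0.248, -0.009, 0.969], [0.016, -1.0, -0.014]]
force: [0.5, 0.6, -2.6]
opening: 0.113
```

```bash
python3 - <<'E'
from h import *
s=read_state();print(s["position"],np.degrees(np.arctan2(s["tcp_rot"][1,0],s["tcp_rot"][0,0])),s["force"],s["opening"])
snap("side","s5",(220,100,370,240),5)
E
```

```text
[ 0.60836872 -0.05086104  0.185386  ] 14.342438776005526 [ 0.46329373  0.64251653 -2.63702938] 0.11316687215872132
```

View pics/s5.png

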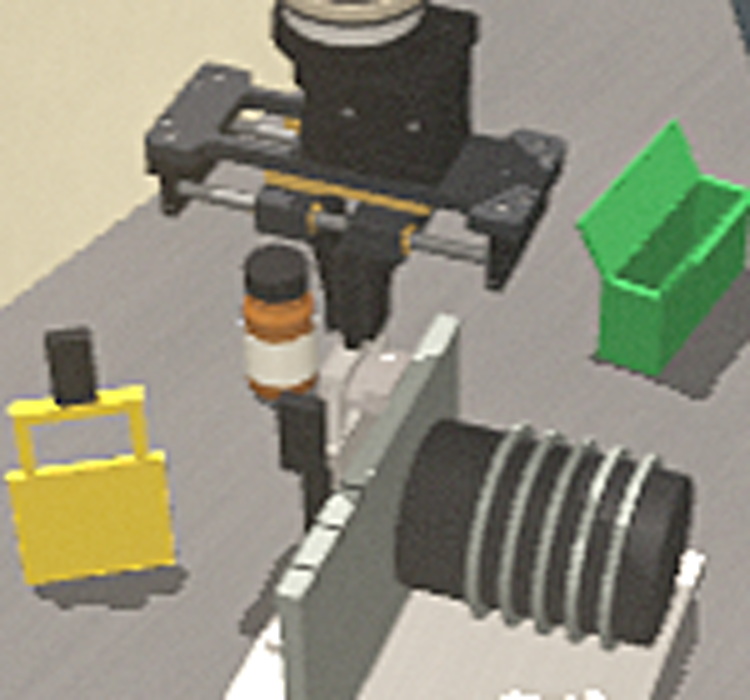

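Call:
apply_moves(steps=[{"x": 5.8,"y": 1.5,"z": 0,"spin": 0},{"x": 5.8,"y": 1.5,"z": 0,"spin": 0},{"x": 5.8,"y": 1.5,"z": 0,"spin": 0},{"x": 0,"y": 0,"z": 0,"spin": 0}])

```text
time_s: 6.35
position: [0.6275, -0.0459, 0.1849]
tcp_rot: [[0.969, 0.019, -0.247], [0.248, -0.009, 0.969], [0.016, -1.0, -0.014]]
force: [-1.1, -0.2, -1.3]
opening: 0.113
```

Call:
apply_moves(steps=[{"x": 5.8,"y": 1.5,"z": 0,"spin": 0},{"x": 5.8,"y": 1.5,"z": 0,"spin": 0},{"x": 5.8,"y": 1.5,"z": 0,"spin": 0},{"x": 5.8,"y": 1.5,"z": 0,"spin": 0},{"x": 0,"y": 0,"z": 0,"spin": 0}])

```text
time_s: 6.85
position: [0.653, -0.0392, 0.1843]
tcp_rot: [[0.969, 0.018, -0.248], [0.248, -0.009, 0.969], [0.015, -1.0, -0.013]]
force: [-0.0, 0.4, -1.2]
opening: 0.114
```

```bash
python3 - <<'E'
from h import *
s=read_state();print(s["position"],np.degrees(np.arctan2(s["tcp_rot"][1,0],s["tcp_rot"][0,0])),s["force"],s["opening"])
snap("side","s6",(220,100,370,240),5)
E
```

```text
[ 0.65304337 -0.03915889  0.18429819] 14.350689896716482 [-0.02657914  0.36089876 -1.23064933] 0.11405454488037807
```

View pics/s6.png

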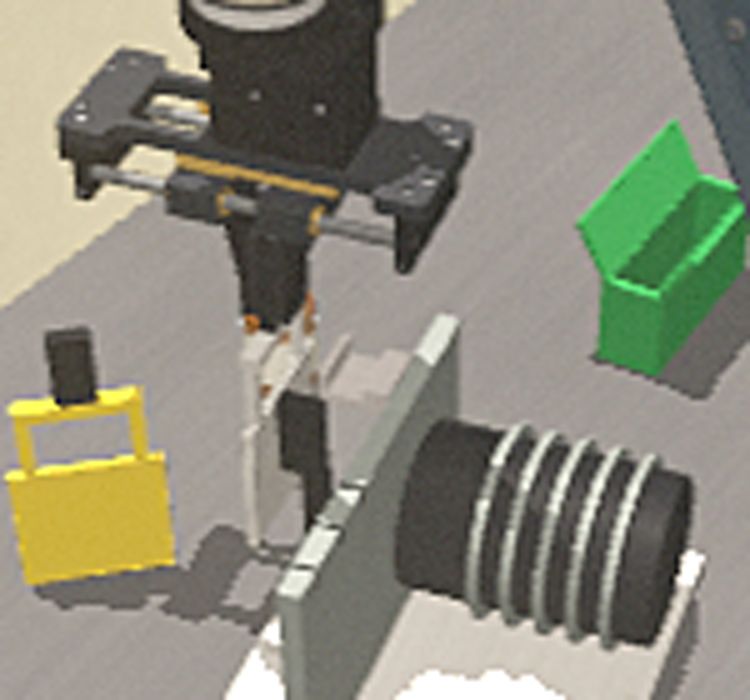

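Call:
apply_moves(steps=[{"x": 0,"y": 0,"z": 15,"spin": 0},{"x": 0,"y": 0,"z": 20,"spin": 0},{"x": 0,"y": 0,"z": 20,"spin": 0},{"x": 0,"y": 0,"z": 20,"spin": 0},{"x": 0,"y": 0,"z": 20,"spin": 0},{"x": 0,"y": 0,"z": 20,"spin": 0},{"x": 0,"y": 0,"z": 15,"spin": 0},{"x": 0,"y": 0,"z": 0,"spin": 0},{"x": 0,"y": 0,"z": 0,"spin": 0}])

```text
time_s: 7.8
position: [0.6473, -0.0389, 0.3165]
tcp_rot: [[0.969, 0.008, -0.247], [0.247, -0.008, 0.969], [0.006, -1.0, -0.009]]
force: [-1.3, -0.7, -2.6]
opening: 0.111
```

Call:
apply_moves(steps=[{"x": -12,"y": -16,"z": 0,"spin": 0},{"x": -19,"y": -25,"z": 0,"spin": 0},{"x": -19,"y": -25,"z": 0,"spin": -0.01},{"x": -19,"y": -25,"z": 0,"spin": -0.01},{"x": -19,"y": -25,"z": 0,"spin": -0.01},{"x": -19,"y": -25,"z": 0,"spin": -0.01},{"x": -19,"y": -25,"z": 0,"spin": 0},{"x": -19,"y": -25,"z": 0,"spin": 0},{"x": -19,"y": -25,"z": 0,"spin": 0},{"x": -14,"y": -18,"z": 0,"spin": 0},{"x": -10,"y": -10,"z": 0,"spin": 0},{"x": 0,"y": 0,"z": 0,"spin": 0}])

```text
time_s: 9.0
position: [0.4434, -0.2858, 0.3002]
tcp_rot: [[0.978, -0.016, -0.209], [0.209, 0.007, 0.978], [-0.014, -1.0, 0.01]]
force: [-0.2, 0.2, -1.3]
opening: 0.11
```

```bash
python3 - <<'E'
from h import *
s=read_state();print(s["position"],np.degrees(np.arctan2(s["tcp_rot"][1,0],s["tcp_rot"][0,0])),s["force"],s["opening"])
E
```

```text
[ 0.44341877 -0.28582809  0.30019706] 12.06555299624336 [-0.16753713  0.22732893 -1.32873184] 0.11046513192676688
```

Call:
apply_moves(steps=[{"x": -8,"y": -17,"z": 0,"spin": 0},{"x": -8,"y": -17,"z": 0,"spin": 0},{"x": -5,"y": -14,"z": 0,"spin": 0},{"x": 0,"y": 0,"z": 0,"spin": 0},{"x": 0,"y": 0,"z": 0,"spin": 0}])

```text
time_s: 9.5
position: [0.4224, -0.3313, 0.2966]
tcp_rot: [[0.978, -0.018, -0.209], [0.21, 0.015, 0.978], [-0.015, -1.0, 0.018]]
force: [0.3, -0.4, -1.6]
opening: 0.11
```

```bash
python3 - <<'E'
from h import *
s=read_state();print(s["position"],np.degrees(np.arctan2(s["tcp_rot"][1,0],s["tcp_rot"][0,0])),s["force"],s["opening"])
print(s["tcp_rot"][:,1])
snap("side","s7",(330,60,480,210),4);snap("top","t7",(370,150,450,250),6)
E
```

```text
[ 0.42235941 -0.33126741  0.29658379] 12.108873540252237 [ 0.29396806 -0.35079162 -1.64515548] 0.11049049334339738
[-0.01849557  0.0147759  -0.99971975]
```

View pics/s7.png

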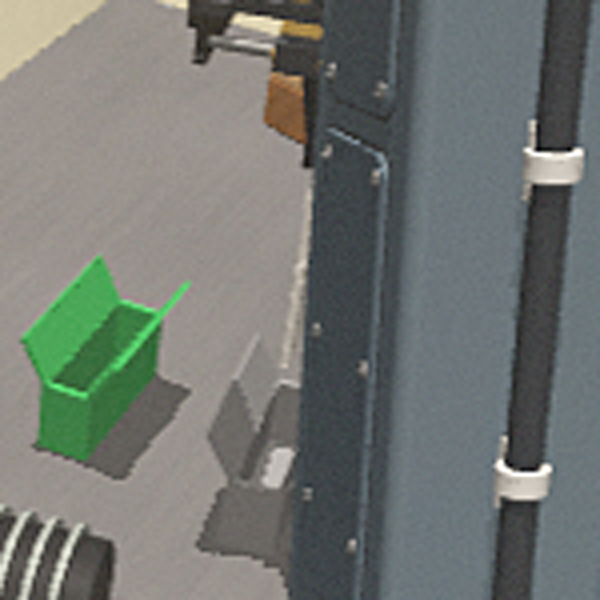

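View pics/t7.png

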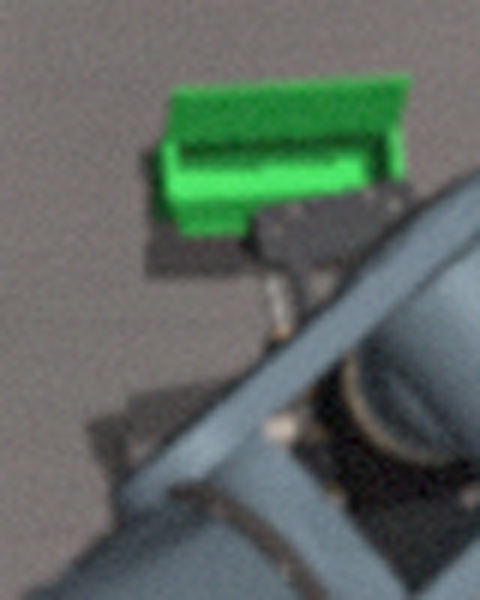

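Call:
apply_moves(steps=[{"x": 0,"y": -8,"z": 0,"spin": 0},{"x": 0,"y": 0,"z": -15,"spin": 0},{"x": 0,"y": 0,"z": -15,"spin": 0},{"x": 0,"y": 0,"z": -10,"spin": 0},{"x": 0,"y": 0,"z": 0,"spin": 0},{"x": 0,"y": 0,"z": 0,"spin": 0}])

```text
time_s: 10.2
position: [0.425, -0.3393, 0.2568]
tcp_rot: [[0.977, -0.016, -0.214], [0.215, 0.011, 0.977], [-0.013, -1.0, 0.014]]
force: [0.3, -0.0, -0.9]
opening: 0.114
```

Call:
apply_moves(steps=[{"x": -2,"y": 0,"z": -10,"spin": 0},{"x": 0,"y": 0,"z": -10,"spin": 0},{"x": 0,"y": 0,"z": -10,"spin": 0},{"x": 0,"y": 0,"z": -10,"spin": 0},{"x": 0,"y": 0,"z": 0,"spin": 0},{"x": 0,"y": 0,"z": 0,"spin": 0}])

```text
time_s: 10.8
position: [0.4232, -0.3397, 0.2142]
tcp_rot: [[0.977, -0.014, -0.215], [0.215, 0.01, 0.977], [-0.012, -1.0, 0.013]]
force: [-0.6, -0.3, -0.9]
opening: 0.112
```

```bash
python3 - <<'E'
from h import *
s=read_state();print(s["position"],np.degrees(np.arctan2(s["tcp_rot"][1,0],s["tcp_rot"][0,0])),s["force"],s["opening"])
snap("side","s8",(330,60,480,210),4)
E
```

```text
[ 0.42315723 -0.33967249  0.21424108] 12.39834869798695 [-0.55907946 -0.30868546 -0.94123704] 0.11249208456687847
```

View pics/s8.png

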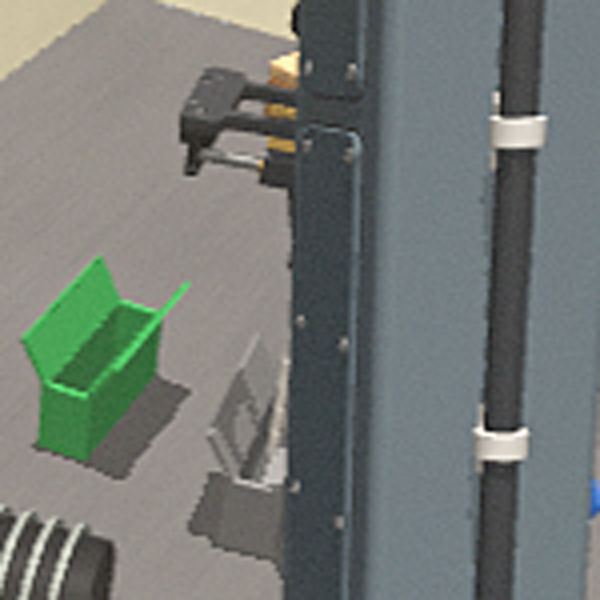

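Call:
apply_moves(steps=[{"x": -1,"y": 0,"z": -10,"spin": 0},{"x": 0,"y": 0,"z": -10,"spin": 0},{"x": 0,"y": 0,"z": -10,"spin": 0},{"x": 0,"y": 0,"z": -8,"spin": 0},{"x": 0,"y": 0,"z": -5,"spin": 0},{"x": 0,"y": 0,"z": 0,"spin": 0},{"x": 0,"y": 0,"z": 0,"spin": 0}])

```text
time_s: 11.55
position: [0.4221, -0.3398, 0.1675]
tcp_rot: [[0.977, -0.014, -0.214], [0.215, 0.01, 0.977], [-0.012, -1.0, 0.012]]
force: [-0.5, -0.1, -0.9]
opening: 0.111
```

Call:
apply_moves(steps=[{"x": 0,"y": 0,"z": -6,"spin": 0},{"x": 0,"y": 0,"z": -5,"spin": 0},{"x": 0,"y": 0,"z": -4,"spin": 0},{"x": 0,"y": 0,"z": -3,"spin": 0},{"x": 0,"y": 0,"z": 0,"spin": 0},{"x": 0,"y": 0,"z": 0,"spin": 0}])

```text
time_s: 12.15
position: [0.4227, -0.3404, 0.1487]
tcp_rot: [[0.977, -0.013, -0.215], [0.215, 0.008, 0.977], [-0.011, -1.0, 0.01]]
force: [0.1, 0.9, -1.4]
opening: 0.11
```

Call:
apply_moves(steps=[{"x": 0,"y": 0,"z": -2,"spin": 0},{"x": 0,"y": 0,"z": -1,"spin": 0},{"x": 0,"y": 0,"z": 0,"spin": 0},{"x": 0,"y": 0,"z": 0,"spin": 0}])

```text
time_s: 12.55
position: [0.4234, -0.3408, 0.1478]
tcp_rot: [[0.977, -0.011, -0.215], [0.215, 0.006, 0.977], [-0.009, -1.0, 0.008]]
force: [-0.1, -0.0, -1.9]
opening: 0.108
```

Call:
apply_moves(steps=[{"x": 0,"y": 0,"z": -2,"spin": 0},{"x": 0,"y": 0,"z": -2,"spin": 0},{"x": 0,"y": 0,"z": 0,"spin": 0}])

```text
time_s: 12.85
position: [0.4243, -0.341, 0.1477]
tcp_rot: [[0.977, -0.009, -0.215], [0.215, 0.004, 0.977], [-0.008, -1.0, 0.006]]
force: [-0.3, -0.2, -2.8]
opening: 0.114
```

Call:
apply_moves(steps=[{"x": -1,"y": 0,"z": -4,"spin": 0},{"x": 0,"y": 0,"z": 0,"spin": 0}])

```text
time_s: 13.05
position: [0.425, -0.3415, 0.1477]
tcp_rot: [[0.977, -0.004, -0.214], [0.214, 0.002, 0.977], [-0.004, -1.0, 0.003]]
force: [-0.0, 0.1, -1.7]
opening: 0.113
```

Call:
apply_moves(steps=[{"x": 0,"y": 0,"z": 0,"spin": 0},{"x": 0,"y": 0,"z": 0,"spin": 0},{"x": 0,"y": 0,"z": 0,"spin": 0},{"x": 0,"y": 0,"z": 0,"spin": 0},{"x": 0,"y": 0,"z": 0,"spin": 0},{"x": 0,"y": 0,"z": 0,"spin": 0},{"x": 0,"y": 0,"z": 0,"spin": 0},{"x": 0,"y": 0,"z": 0,"spin": 0},{"x": 0,"y": 0,"z": 0,"spin": 0},{"x": 0,"y": 0,"z": 0,"spin": 0}], grip=87)

```text
time_s: 14.05
position: [0.4247, -0.3417, 0.1456]
tcp_rot: [[0.977, -0.005, -0.214], [0.214, 0.003, 0.977], [-0.005, -1.0, 0.004]]
force: [-1.2, 0.8, 1.0]
opening: 0.934
```

```bash
python3 - <<'E'
from h import *
s=read_state();print(s["position"],s["force"],s["opening"])
snap("side","s9",(330,60,480,210),4);snap("top","t9",(370,150,470,250),6)
E
```

```text
[ 0.42465888 -0.34170093  0.14556435] [-1.21323222  0.78718121  0.99590477] 0.9339411834946881
```

View pics/s9.png

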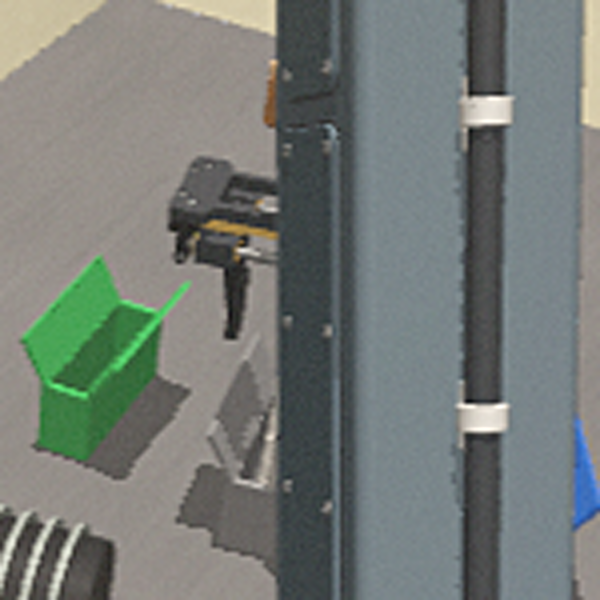

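View pics/t9.png

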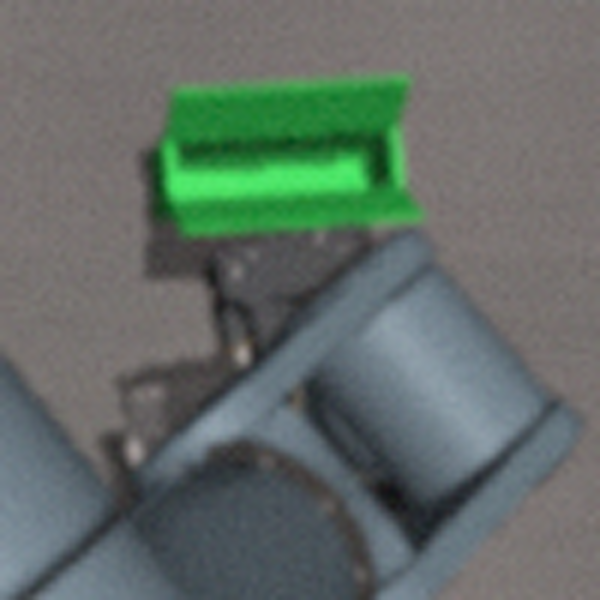

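Call:
apply_moves(steps=[{"x": 0,"y": 0,"z": 12,"spin": 0},{"x": 0,"y": 0,"z": 15,"spin": 0},{"x": 0,"y": 0,"z": 20,"spin": 0},{"x": 0,"y": 0,"z": 20,"spin": 0},{"x": 0,"y": 0,"z": 20,"spin": 0},{"x": 0,"y": 0,"z": 20,"spin": 0},{"x": 0,"y": 0,"z": 15,"spin": 0},{"x": 0,"y": 0,"z": 0,"spin": 0}])

```text
time_s: 14.95
position: [0.4244, -0.3412, 0.2781]
tcp_rot: [[0.977, -0.003, -0.214], [0.214, 0.0, 0.977], [-0.003, -1.0, 0.001]]
force: [1.1, 0.2, 0.7]
opening: 1.001
```

Call:
apply_moves(steps=[{"x": 8,"y": 18,"z": 0,"spin": -0.1},{"x": 14,"y": 33,"z": 0,"spin": -0.13},{"x": 14,"y": 33,"z": 0,"spin": -0.13},{"x": 14,"y": 33,"z": 0,"spin": -0.13},{"x": 14,"y": 33,"z": 0,"spin": -0.13},{"x": 14,"y": 33,"z": 0,"spin": -0.13},{"x": 14,"y": 33,"z": 0,"spin": -0.13},{"x": 14,"y": 33,"z": 0,"spin": -0.13},{"x": 14,"y": 33,"z": 0,"spin": -0.13},{"x": 12,"y": 25,"z": 0,"spin": -0.13},{"x": 8,"y": 20,"z": 0,"spin": -0.1},{"x": 0,"y": 0,"z": 0,"spin": 0}])

```text
time_s: 16.15
position: [0.5639, -0.0008, 0.2749]
tcp_rot: [[0.347, -0.008, 0.938], [-0.938, 0.007, 0.347], [-0.009, -1.0, -0.006]]
force: [-0.6, -0.3, -0.4]
opening: 1.001
```

```bash
python3 - <<'E'
from h import *
s=read_state();print(s["position"],np.degrees(np.arctan2(s["tcp_rot"][1,0],s["tcp_rot"][0,0])),s["force"],s["opening"],s["joint_positions"].round(1),s["tcp_rot"][:,1])
snap("side","s10",(220,90,460,250),3);snap("top","t10",(250,110,450,250),4)
E
```

```text
[ 0.56387563 -0.00076416  0.27486017] -69.69950646695844 [-0.60710865 -0.28156979 -0.40662492] 1.0007222068759722 [-11.6  22.8  87.6   0.3  70.1  58. ] [-0.00848149  0.00666144 -0.99994184]
```

View pics/s10.png

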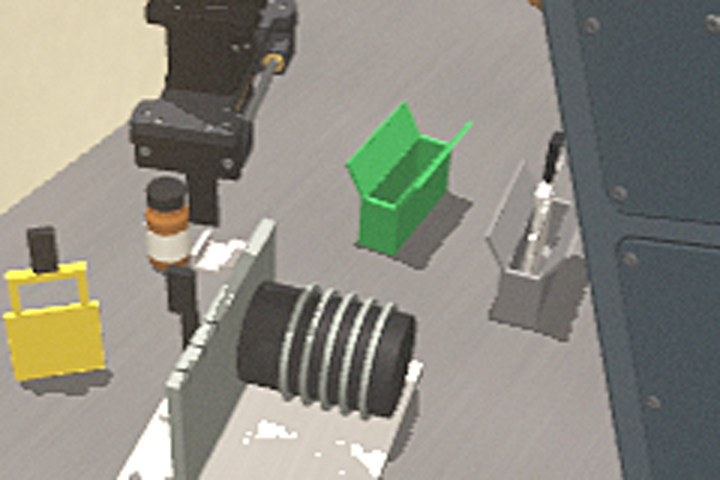

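View pics/t10.png

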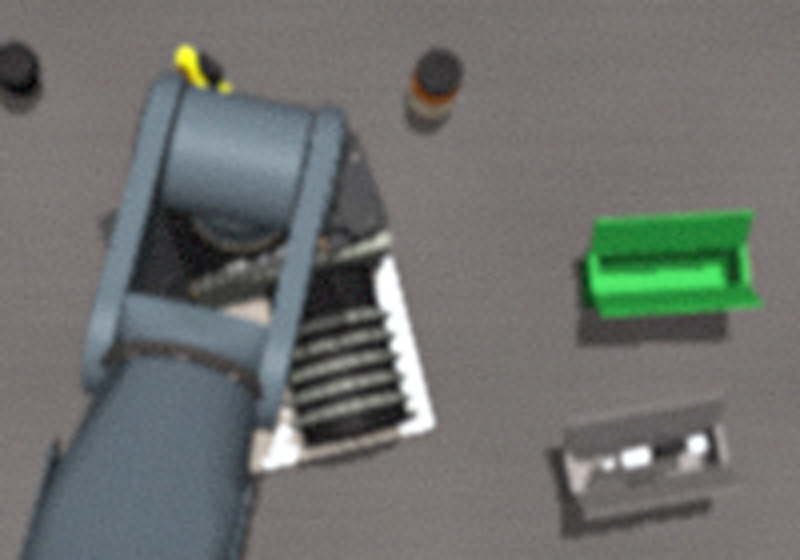

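Call:
apply_moves(steps=[{"x": 6,"y": 11,"z": -10,"spin": -0.04},{"x": 6,"y": 10,"z": -10,"spin": -0.04},{"x": 6,"y": 9,"z": -10,"spin": -0.03},{"x": 0,"y": 0,"z": -10,"spin": 0},{"x": 0,"y": 0,"z": 0,"spin": 0},{"x": 0,"y": 0,"z": 0,"spin": 0}])

```text
time_s: 16.85
position: [0.5789, 0.0203, 0.2328]
tcp_rot: [[0.238, -0.012, 0.971], [-0.971, 0.003, 0.238], [-0.006, -1.0, -0.011]]
force: [0.0, 0.9, 0.2]
opening: 0.996
```

```bash
python3 - <<'E'
from h import *
s=read_state();print(s["position"],np.degrees(np.arctan2(s["tcp_rot"][1,0],s["tcp_rot"][0,0])),s["tcp_rot"][:,1])
snap("side","s11",(220,110,370,250),5)
E
```

```text
[0.57889778 0.02026413 0.23283105] -76.24648608588465 [-0.01206535  0.00303654 -0.9999226 ]
```

View pics/s11.png

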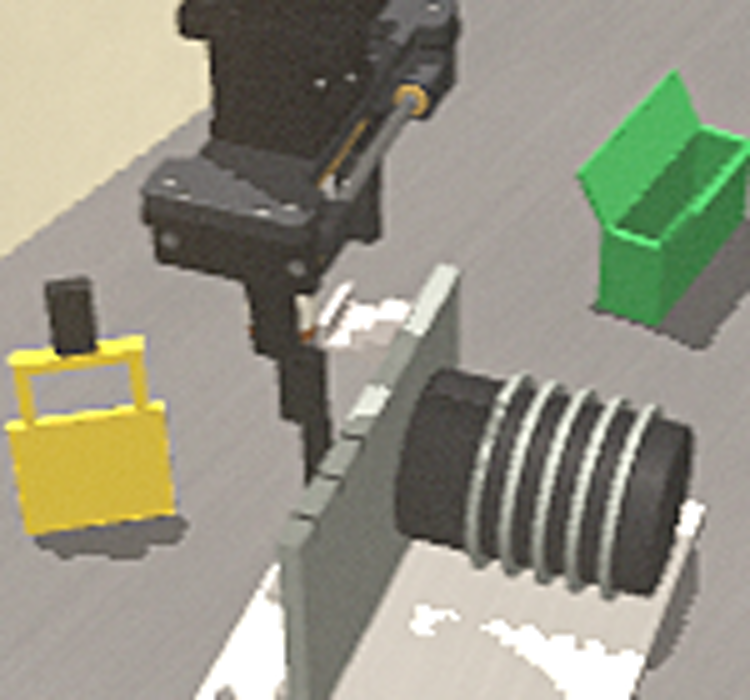

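Call:
apply_moves(steps=[{"x": 2,"y": 5,"z": 0,"spin": 0.004},{"x": 1,"y": 5,"z": 0,"spin": 0.004},{"x": 0,"y": 0,"z": 0,"spin": 0},{"x": 0,"y": 0,"z": 0,"spin": 0}])

```text
time_s: 17.3
position: [0.5824, 0.0299, 0.2345]
tcp_rot: [[0.245, -0.01, 0.969], [-0.969, 0.002, 0.246], [-0.005, -1.0, -0.009]]
force: [-0.1, 0.9, -0.7]
opening: 0.998
```

Call:
apply_moves(steps=[{"x": 0,"y": 0,"z": -12,"spin": 0},{"x": 0,"y": 0,"z": -12,"spin": 0},{"x": 0,"y": 0,"z": -12,"spin": 0},{"x": 0,"y": 0,"z": -10,"spin": 0},{"x": 0,"y": 0,"z": -8,"spin": 0},{"x": 0,"y": 0,"z": 0,"spin": 0},{"x": 0,"y": 0,"z": 0,"spin": 0}])

```text
time_s: 18.0
position: [0.5811, 0.0301, 0.174]
tcp_rot: [[0.246, -0.013, 0.969], [-0.969, 0.003, 0.246], [-0.006, -1.0, -0.012]]
force: [0.5, 0.3, 0.2]
opening: 1.001
```

```bash
python3 - <<'E'
from h import *
s=read_state();print(s["position"],np.degrees(np.arctan2(s["tcp_rot"][1,0],s["tcp_rot"][0,0])),s["tcp_rot"][:,1],s["force"])
snap("side","s12",(220,110,370,250),5)
E
```

```text
[0.58105958 0.03011716 0.1739953 ] -75.7604769341691 [-0.01324676  0.00262976 -0.9999088 ] [0.54442315 0.27786098 0.18917233]
```

View pics/s12.png

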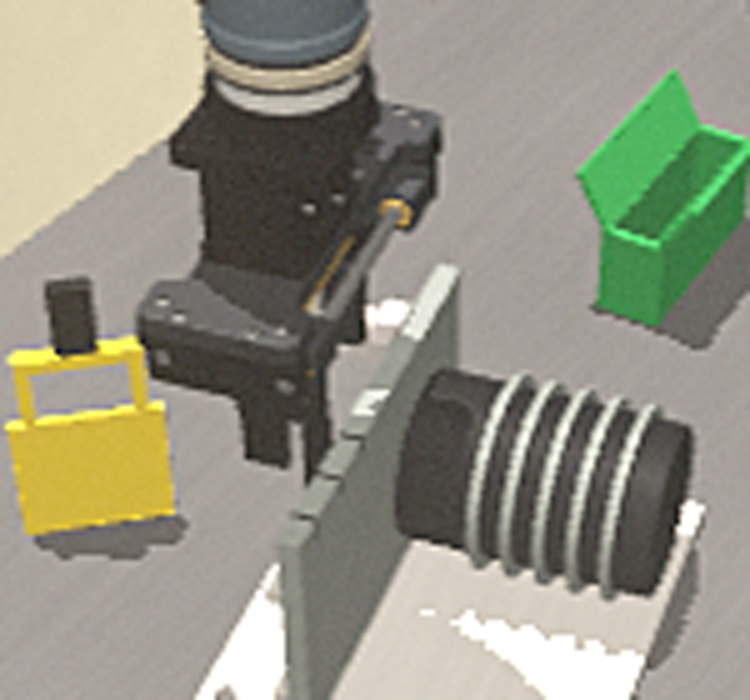

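Call:
apply_moves(steps=[{"x": 1,"y": 0,"z": -7,"spin": 0},{"x": 0,"y": 0,"z": 0,"spin": 0}])

```text
time_s: 18.25
position: [0.5827, 0.03, 0.1674]
tcp_rot: [[0.246, -0.011, 0.969], [-0.969, 0.002, 0.246], [-0.005, -1.0, -0.01]]
force: [0.8, 0.5, 0.2]
opening: 1.0
```

Call:
apply_moves(steps=[{"x": 0,"y": 0,"z": 0,"spin": 0},{"x": 0,"y": 0,"z": 0,"spin": 0},{"x": 0,"y": 0,"z": 0,"spin": 0},{"x": 0,"y": 0,"z": 0,"spin": 0},{"x": 0,"y": 0,"z": 0,"spin": 0},{"x": 0,"y": 0,"z": 0,"spin": 0},{"x": 0,"y": 0,"z": 0,"spin": 0},{"x": 0,"y": 0,"z": 0,"spin": 0},{"x": 0,"y": 0,"z": 0,"spin": 0},{"x": 0,"y": 0,"z": 0,"spin": 0},{"x": 0,"y": 0,"z": 0,"spin": 0},{"x": 0,"y": 0,"z": 0,"spin": 0}], grip=0)

```text
time_s: 19.45
position: [0.5835, 0.0302, 0.1686]
tcp_rot: [[0.246, -0.009, 0.969], [-0.969, 0.002, 0.246], [-0.004, -1.0, -0.008]]
force: [0.3, 0.0, -0.3]
opening: 0.112
```

Call:
apply_moves(steps=[{"x": 0,"y": 0,"z": 0,"spin": 0},{"x": 0,"y": 0,"z": 0,"spin": 0}])

```text
time_s: 19.65
position: [0.5835, 0.0301, 0.1686]
tcp_rot: [[0.246, -0.009, 0.969], [-0.969, 0.002, 0.246], [-0.004, -1.0, -0.008]]
force: [-0.8, 0.7, 0.3]
opening: 0.109
```

Call:
apply_moves(steps=[{"x": -1,"y": 3.9,"z": 0,"spin": 0},{"x": -1,"y": 3.9,"z": 0,"spin": 0},{"x": -1,"y": 3.9,"z": 0,"spin": 0},{"x": -1,"y": 3.9,"z": 0,"spin": 0},{"x": 0,"y": 0,"z": 0,"spin": 0}])

```text
time_s: 20.15
position: [0.581, 0.0399, 0.1685]
tcp_rot: [[0.247, -0.006, 0.969], [-0.969, -0.01, 0.247], [0.008, -1.0, -0.008]]
force: [1.6, -6.1, -0.9]
opening: 0.112
```

```bash
python3 - <<'E'
from h import *
s=read_state();print(s["position"],np.degrees(np.arctan2(s["tcp_rot"][1,0],s["tcp_rot"][0,0])),s["force"],s["opening"])
snap("side","s13",(240,140,340,240),6)
E
```

```text
[0.58102807 0.03992455 0.1685347 ] -75.7077368916652 [ 1.59371777 -6.13850388 -0.92673031] 0.11207782112636992
```

View pics/s13.png

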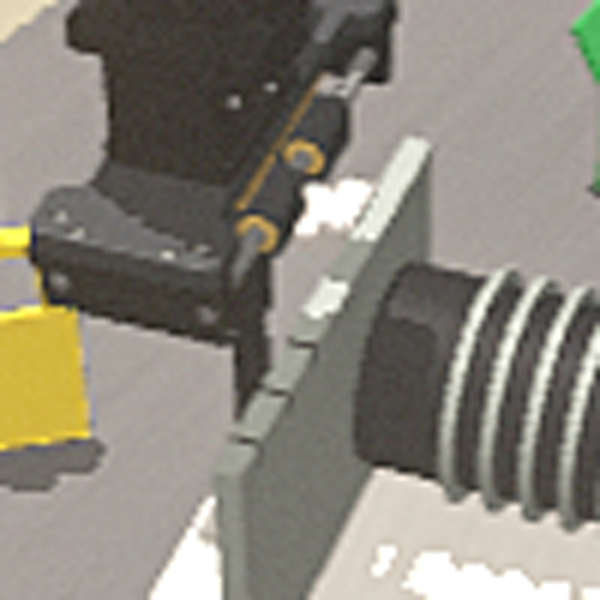

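Call:
apply_moves(steps=[{"x": -1,"y": 3.9,"z": 0,"spin": 0},{"x": -1,"y": 3.9,"z": 0,"spin": 0},{"x": -1,"y": 3.9,"z": 0,"spin": 0},{"x": -1,"y": 3.9,"z": 0,"spin": 0},{"x": 0,"y": 0,"z": 0,"spin": 0},{"x": 0,"y": 0,"z": 0,"spin": 0}])

```text
time_s: 20.8
position: [0.5794, 0.0465, 0.1685]
tcp_rot: [[0.246, -0.002, 0.969], [-0.969, -0.025, 0.246], [0.024, -1.0, -0.008]]
force: [0.8, -7.6, 0.3]
opening: 0.117
```

Call:
apply_moves(steps=[{"x": -1.7,"y": 6.8,"z": 0,"spin": 0},{"x": -1.7,"y": 6.8,"z": 0,"spin": 0}])

```text
time_s: 21.0
position: [0.577, 0.0558, 0.1685]
tcp_rot: [[0.245, -0.001, 0.969], [-0.969, -0.032, 0.245], [0.03, -1.0, -0.009]]
force: [0.7, -9.2, -1.9]
opening: 0.117
```

Call:
apply_moves(steps=[{"x": -1.5,"y": 6,"z": 0,"spin": 0}])

```text
time_s: 21.1
position: [0.5761, 0.0595, 0.1684]
tcp_rot: [[0.245, -0.0, 0.969], [-0.969, -0.036, 0.245], [0.034, -0.999, -0.009]]
force: [1.0, -10.9, -2.2]
opening: 0.113
```

```bash
python3 - <<'E'
from h import *
s=read_state();print(s["position"],s["qvel"].round(2),s["force"],s["opening"])
d=s["position"]-[0.5835,0.0301,0];print((d[0]*-.246+d[1]*.969)*1000)
snap("side","s14",(240,140,340,240),6)
s=read_state();d=s["position"]-[0.5835,0.0301,0];print((d[0]*-.246+d[1]*.969)*1000,s["force"])
snap("top","t14",(260,140,360,220),7)
s=read_state();d=s["position"]-[0.5835,0.0301,0];print((d[0]*-.246+d[1]*.969)*1000,s["force"])
E
```

```text
[0.57609226 0.05952335 0.1684254 ] [ 4.74 -0.34  0.84 -2.66 -0.89  6.29] [  0.99459422 -10.91217007  -2.20740577] 0.11335379509640495
30.333528171630313
31.009347067670962 [ 1.90218963 -9.76565099 -2.77727173]
30.786320748464316 [ 2.04744975 -9.19972876 -1.47748413]
```

View pics/s14.png

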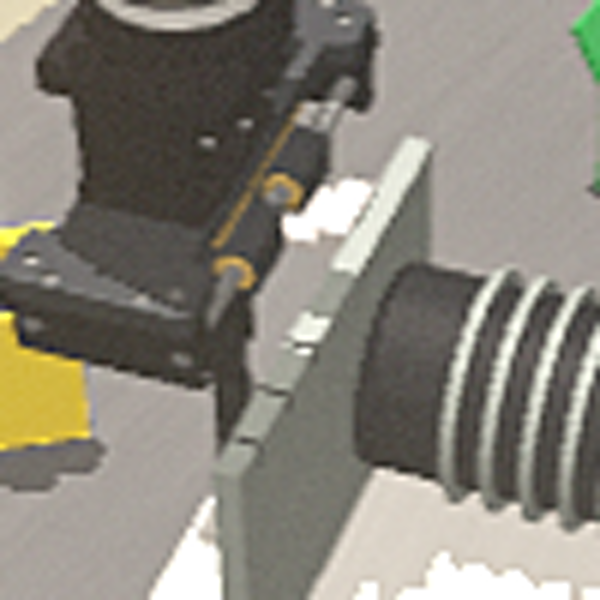

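```bash
python3 - <<'E'
from h import *
F=[]
for i in range(12):
    im=snap("side" if i%2 else "top",f"f{i}")
    s=read_state();d=s["position"]-[0.5835,0.0301,0];f=s["force"];F.append(-.246*f[0]+.969*f[1])
    if i%4==3:print(s["time_s"],((d[0]*-.246+d[1]*.969)*1000).round(2),s["position"].round(4),s["opening"].round(3))
print(np.mean(F),np.std(F))
a=cv2.imread("pics/f11_full.png");b=cv2.imread("pics/f10_full.png")
cv2.imwrite("pics/fa.png",cv2.resize(a[110:280,220:480],None,fx=3,fy=3,interpolation=cv2.INTER_CUBIC))
cv2.imwrite("pics/fb.png",cv2.resize(b[110:250,190:450],None,fx=3,fy=3,interpolation=cv2.INTER_CUBIC))
E
```

```text
Traceback (most recent call last):
AttributeError: 'float' object has no attribute 'round'
```

```bash
python3 - <<'E'
from h import *
F=[]
for i in range(12):
    im=snap("side" if i%2 else "top",f"f{i}")
    s=read_state();d=s["position"]-[0.5835,0.0301,0];f=s["force"];F.append(-.246*f[0]+.969*f[1])
    if i%4==3:print(s["time_s"],(d[0]*-.246+d[1]*.969)*1000,s["position"],s["opening"])
print(np.mean(F),np.std(F))
a=cv2.imread("pics/f11_full.png");b=cv2.imread("pics/f10_full.png")
cv2.imwrite("pics/fa.png",cv2.resize(a[110:280,220:480],None,fx=3,fy=3,interpolation=cv2.INTER_CUBIC))
cv2.imwrite("pics/fb.png",cv2.resize(b[110:250,190:450],None,fx=3,fy=3,interpolation=cv2.INTER_CUBIC))
E
```

```text
21.6 30.280413035829326 [0.57608862 0.05946761 0.16841046] 0.11328981347778262
21.8 30.236814964873876 [0.57609398 0.05942398 0.16842443] 0.11839764385514695
22.0 30.263084216868624 [0.57610495 0.05945387 0.16841981] 0.11310402390253635
-9.508646381349521 0.40071995059099325
```

View pics/fa.png

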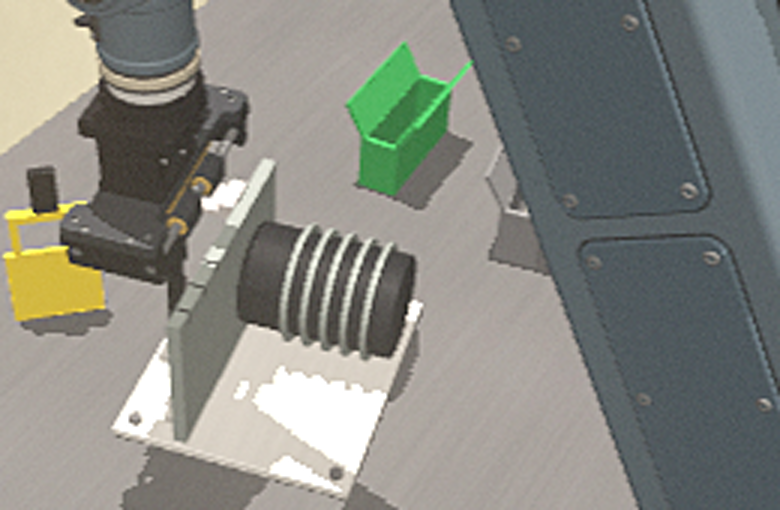

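View pics/fb.png

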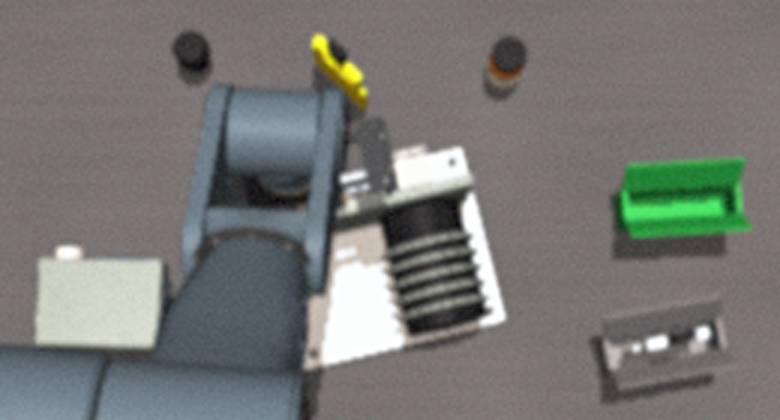

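```bash
python3 -c "
from rig import job,read_state
print(job.hand_in());print(read_state()['position'])"
```

```text
the job is handed in; nothing more can be done
None
the job is handed in; nothing more can be done
```

The aluminium cover is in the grey caddy and the shutter is being held at about half travel. I handed the job in at 22 s.

- **Cover:** I lifted it 19 mm, moved it about 45 mm out along the port's x, then up and over. I lowered it until it stopped on the caddy floor and let go. Both cameras show it standing upright with its grip tab sticking out.
- **Shutter:** I gripped the tab while it was closed and slid it along the port's +y. The fingers sit 30.3 mm from the closed position, steady to within about 0.1 mm over the last 0.4 s. The highest reading along the way was 31.0 mm, well below three quarters open (45 mm).
- **Other things:** The controller box, eyepiece, jar, yellow cover and green caddy look unmoved in the last pictures. The blue caddy was hidden from both cameras at the end, but nothing went near it.

**Where the checks disagree:** the measured spring force averaged 9.5 N against the 10 N expected at half travel. Taken literally that means about 27.7 mm open, so the tab may be 2 mm or so short. The fingers hid the tab's foot from both cameras, so I couldn't read it exactly against the middle tick. The tool also tilts about 2° under the spring load.

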